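# Fit the mixing paddle onto the kitchen machine's drive and hold it down

## Robot

A 6-joint arm with a two-finger parallel gripper is mounted at the origin on a cart in front of the work surface, level with it; the furniture and walls round the work are solid. World frame = base frame: x ahead of the robot, y to its left, z up, the work surface at z = 0. Lengths are in mm, angles in rad, forces in N, time in s.
With the tool pointing down it reaches from about 275 to 1000 mm from the base axis. Payload 8.4 kg.
Tool frame: the origin (TCP) lies on the centre line of the jaws, within the pads' length; the fingertips stand 17 mm ahead of it and the grasp point (between the pads) lies 2 mm behind it; z points along the fingers, y is the line along which they close (so a half turn about z gives the same grasp; the last joint's range is limited). The gripper opens to 85 mm and grips with 20 to 120 N. Pads are 22 mm wide; open, the fingers measure 114 mm over their backs; the gripper's body (76 mm by 85 mm) begins 54 mm behind the grasp point. The pads swing forward as they close: fully open they stand 13 mm farther back than shut.
Start: joints at [-1.238, 0.353, 1.633, -0, 1.155, -0.002], TCP at [205.361, -590.301, 248.281] pointing down, gripper open.
Joint ranges: [-2.63, 2.63], [-0.92, 2.1], [0.06, 2.66], [-1.3, 4.44], [0, 2.69], [-3.02, 3.02]. Speed limits (rad/s): [2.22, 2.22, 2.79, 3.14, 3.14, 3.14].

## Interface

Orientations are given as [roll, pitch, yaw] about the fixed x, y, z axes, in that order (R = Rz(yaw) Ry(pitch) Rx(roll)).
In Python, from rig import r, eyes gives the robot as it stands. The module is installed in compiled form; this text tells all that it offers.
- The arm moves only by the shell command python3 -m inch 'ROWS' [FORCE]. ROWS is JSON, a list of rows, each a list of 7 numbers: the shift along the tool's x, y, z in m, then the turn, a rotation vector about the tool's x, y, z in degrees, then the closure, from -1 (fully open) to 1 (shut). In form: [[x, y, z, rx, ry, rz, gripper], ...]. A call has 1 to 8 rows; each row shifts and turns the commanded pose from where the row before left it, along the tool's axes as they then stand; what a row does not reach is not made up. A row lasts 1/10 s, in which the tool goes at most 50 mm and 8.59 degrees, less where a joint would pass 70% of its speed; a pose out of reach is approached as far as the arm can. A call with a gripper value outside its range is refused whole. The fingers move at their own pace and stop on an object; FORCE is the grip in N (left out, the last holds). Time passes only in rows, so rows that do not move let the fingers close. It gives the time, the measured TCP pose, the force, the opening and the grip force at its end, in the units of the state.
- r.sense(): the state, without advancing time (a new reading comes with each control period).
- eyes.grab_frame(name): name is "side" or "top" or "wrist"; returns a dict with "img" (400x640x3 uint8, blue, green, red), "fx", "fy", "cx", "cy" (pixels), "D" ([k1, k2, p1, p2, k3] as OpenCV has them; the pictures are not rectified), "R" (3x3) and "t" (3): a world point X has camera coordinates R X + t; the wrist camera has in their place "hand_eye" (4x4, takes a point from camera to tool coordinates, whose origin is the TCP and whose axes are the flange's). Camera axes: x right, y down, z forward; pixel columns grow to the right and rows downward; lengths in mm; the calibration is good to about 2 mm. A picture is of the moment at which its call begins: read the wrist's pose just before it. There is no depth.
- r.sign_off(): hands the job in; it is judged then, once.
The state is a dict: "clock": time; "qpos": joint angles; "qvel": joint speeds; "joint_efforts": joint torques, N m; "eef_pos": TCP position; "tcp_rot": TCP orientation; "contact_force": force on the tool from outside, world axes, zero at the start; "wrist_torque": the same for the moment, N m; "opening": opening from 0.0 (shut) to 1.0 (fully open); "grasp_force": force on a finger pad.
Only numpy, scipy, OpenCV 4.12 (cv2) and the standard library are available. Lean on these libraries where they do the work, as an engineer would, in place of code of your own. Each camera call takes 0.05 s, during which the arm holds its last target. There are 200 camera calls.

## Task

Lift the two-bladed paddle with the cross-shaped foot up and off its fork on the wooden rack, leaving the disc tool hanging, and fit its foot into the cross-shaped drive socket in the bowl of the kitchen machine, turned so that the fins go into the slots. Push it fully home against the spring, until its shoulder sits flush on the drive, and finish while still gripping it and holding it down: do not let go. Leave the lemon, salt shaker, glass and teaspoon where they are.

Things in the scene. Friction and masses are not known exactly. Their poses are not given: they have to be found in the camera images.
- paddle: white mixing paddle, 0.12 kg, hung on a fork. Origin: centre of its foot's underside, z up the stem. Upward (mm): foot 0-22, a cross of two fins along its x and y, 30 long, 8 thick, lower edges rounded (same after each quarter turn); shoulder disc 22-26, 40 across; stem 10 across; two blades 28-50, reaching 36 out along +x and -x; collar 86-90, 36 across, rests on the fork; wing grip on top
- paddle_grip (a point): centre of the paddle's wing grip, 115.5 mm straight above the paddle's origin, with the same axes. The wing is 38 mm long along x, 16 mm thick along y and 35 mm high (paddle z 98-133): pinch it across y from above
- disc: the other attachment, left hanging on the other fork: same plastic, stem, collar and wing grip, but a flat round disc 66 mm across instead of blades, and a plain round foot 26 mm across, which does not fit the drive. Origin: centre of the foot's underside, z up
- rack: storage rack, fixed, light wood foot 110 x 160 mm and back plate 150 mm wide, 125 high, with two steel forks at its own y = +50 and -50 mm; origin at surface height; its -x is its open front. To take a tool off, lift it 13 to 25 mm (beyond 28 mm the blades strike the prongs from below), then draw it out along the rack's -x by 75 mm or more
- fork_1 (a point): fork on the +y side of the rack, where a stem hangs, on the prongs' upper side, 110 mm above the surface; axes as the rack. Two level prongs 8 mm thick, 14 mm apart, point to -x; their ends, 22 to 32 mm in front of this point, are bent up by 9 mm; the back plate is 59 mm behind. Either tool may hang here
- fork_2 (a point): fork on the -y side of the rack, where a stem hangs, on the prongs' upper side, 110 mm above the surface; axes as the rack. Two level prongs 8 mm thick, 14 mm apart, point to -x; their ends, 22 to 32 mm in front of this point, are bent up by 9 mm; the back plate is 59 mm behind. Either tool may hang here
- machine: the kitchen machine, fixed: round white motor base, shallow open steel bowl, a dial at its front, 160 mm across; origin: centre of its underside. Bowl floor 56 mm, rim 88 mm above the surface (150 across); the grey drive hub stands in its centre. A wall cabinet hangs behind and above: underside 0.46 m up, front edge at x about 0.50 (left) to 0.60 m (right, y = 0.03): keep the wrist clear
- drive_mouth (a point): centre of the drive socket's mouth, at the top of the grey hub (56 mm across) in the bowl, 86 mm above the surface; z up. Cross-shaped slots along its x and y, each 11 mm wide, 33 mm end to end. The hub stands at any angle and hardly turns (0.4 N m). Home: the paddle's shoulder lies on the hub's top, its foot 22 mm deep
- plunger (a joint): the spring plunger at the bottom of the drive socket, 9 mm across, m: 0 = up, its top 14 mm below the mouth; 0.008 = pressed down by a paddle that is fully home. It pushes back with about 4 N at 0 and 8 N at 0.008, and would lift a paddle that is let go
- lemon: a yellow lemon, loose bystander, 78 x 55 x 56 mm; origin: centre of its underside
- salt_shaker: a salt shaker with a grey cap, loose bystander, 44 mm across, 90 high; origin: centre of its underside
- tumbler: a clear drinking glass, loose bystander, 81 mm across, 93 high; origin: centre of its underside
- teaspoon: a steel teaspoon, loose bystander, 130 mm long along its x; origin: centre of its underside

How it is judged (in metres and radians):
On the way, in this order (a step that is already met when the one before it is completed fails the run):
1. the paddle is off its fork, carried by the gripper (horizontal distance between paddle and rack above 0.1 m and height (world z) of paddle above 0.03 m and contact force between paddle and rack below 0.1 N and contact force between paddle and the fingers above 1 N), for 0.1 s.
2. the fins have entered the slots of the drive (z of paddle in the frame of drive_mouth below -0.008 m and horizontal distance between paddle and drive_mouth below 0.005 m), for 0.1 s.
At the end, for the whole second after the job is handed in: the paddle's foot is at least 20 mm deep in the drive socket (22 is home), within 4 mm of its axis and upright within 0.1 rad; the plunger is pressed at least 6 of its 8 mm; the gripper still grips the paddle (over 2 N); the disc tool hangs within 30 mm of where it was (z of paddle in the frame of drive_mouth below -0.02 m and horizontal distance between paddle and drive_mouth below 0.004 m and angle between paddle's own z axis and vertical below 0.1 rad and value of joint plunger above 0.006 m and contact force between paddle and the fingers above 2 N and contact force between paddle and rack below 0.1 N and distance of disc from where it was at the start of the episode below 0.03 m); the arm keeps its last pose, push and grip.
It fails at once if the disc tool is taken off or displaced by more than 30 mm (distance of disc from where it was at the start of the episode above 0.03 m).
It fails at once if the lemon, salt shaker, glass or teaspoon is displaced by more than 40 mm (distance of any of lemon, salt_shaker, tumbler, teaspoon from where it was at the start of the episode above 0.04 m).
It also fails if it takes over 45 s, if anything falls off the work surface, if the arm or the gripper's body presses on something with over 40 N, if the wrist force passes 120 N, or if a joint passes its speed limit or range.

## Working session

There is one attempt and no reset: what is moved stays moved. The work goes in short steps, Python scripts to look and compute and a shell command to move; the robot and the scene stay as the last step left them, time stands still between calls to the robot, and variables do not carry over. Pictures are saved under pics/ and viewed, at most 10 in all, crops included, and the job is handed in when it is done.

```bash
mkdir -p pics; ls
python3 - <<'E'
from rig import r,eyes
import cv2,numpy as np
s=r.sense(); print({k:np.round(v,3).tolist() for k,v in s.items()})
for n in ("side","top","wrist"):
    f=eyes.grab_frame(n); cv2.imwrite(f"pics/{n}0.png",f["img"])
    print(n,{k:np.round(v,3).tolist() for k,v in f.items() if k!="img"})
a=cv2.imread("pics/side0.png");b=cv2.imread("pics/top0.png")
cv2.imwrite("pics/w.png",cv2.resize(cv2.imread("pics/wrist0.png"),None,fx=1,fy=1))
E
```

```text
pics
{'clock': 0.0, 'qpos': [-1.238, 0.354, 1.634, 0.0, 1.155, -0.002], 'qvel': [-0.001, -0.003, 0.0, -0.001, -0.001, 0.0], 'joint_efforts': [-0.0, -60.526, -34.206, 0.0, 0.009, 0.0], 'eef_pos': [205.197, -589.87, 247.565], 'tcp_rot': [-3.14, -0.0, 0.335], 'contact_force': [0.127, 0.477, -0.696], 'wrist_torque': [-0.011, 0.005, -0.02], 'grasp_force': 0.0, 'opening': 1.001}
side {'fx': 477.9, 'fy': 477.9, 'cx': 312.161, 'cy': 193.438, 'D': [-0.081, 0.0, 0.0, 0.0, 0.0], 'R': [[1.0, 0.012, -0.01], [0.005, -0.839, -0.544], [-0.015, 0.544, -0.839]], 't': [-581.024, 74.696, 1183.255]}
top {'fx': 384.705, 'fy': 384.705, 'cx': 319.74, 'cy': 202.518, 'D': [-0.012, 0.0, 0.0, 0.0, 0.0], 'R': [[-0.02, -0.999, -0.026], [-0.985, 0.024, -0.169], [0.17, 0.022, -0.985]], 't': [27.029, 583.178, 1117.559]}
wrist {'fx': 359.24, 'fy': 359.24, 'cx': 314.061, 'cy': 202.144, 'D': [-0.042, 0.0, 0.0, 0.0, 0.0], 'hand_eye': [[0.001, -0.946, -0.324, 83.66], [1.0, 0.001, -0.0, 1.874], [0.0, -0.324, 0.946, -124.961], [0.0, 0.0, 0.0, 1.0]]}
```

View pics/side0.png

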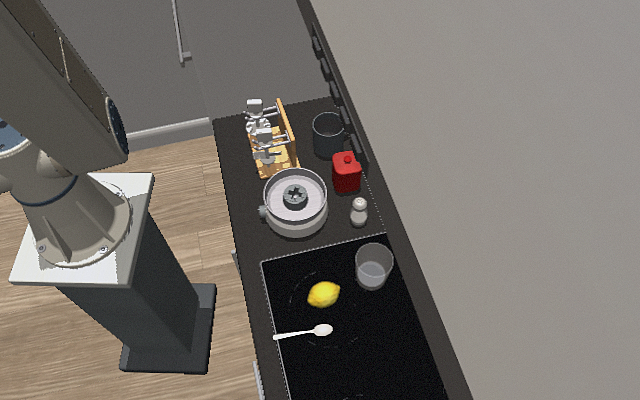

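View pics/top0.png

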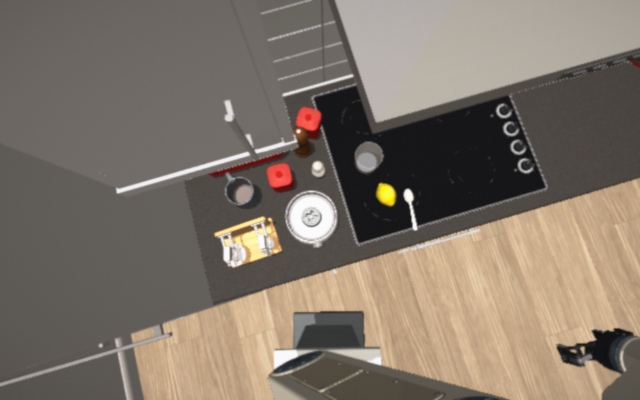

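The side view shows the rack at about (270,135), the hub at (295,195), the lemon at (323,294) and the tumbler at (373,265). The top view has the rack at (248,243) with tools at (233,252) and (265,240), and the hub at (312,216).

```bash
cat > h.py <<'E'
from rig import r,eyes
import cv2,numpy as np
from scipy.spatial.transform import Rotation as Ro
def cam(n,save=None):
    s=r.sense(); f=eyes.grab_frame(n)
    if n=="wrist":
        T=np.eye(4);T[:3,:3]=Ro.from_euler('xyz',s['tcp_rot']).as_matrix();T[:3,3]=s['eef_pos']
        W=T@np.array(f['hand_eye']); f['R']=W[:3,:3].T; f['t']=-f['R']@W[:3,3]
    f['K']=np.array([[f['fx'],0,f['cx']],[0,f['fy'],f['cy']],[0,0,1]])
    f['R']=np.array(f['R']);f['t']=np.array(f['t']);f['D']=np.array(f['D'])
    if save: cv2.imwrite(save,f['img']); np.savez(save[:-4]+'.npz',**{k:v for k,v in f.items() if k!='img'})
    return f
def load(p): return dict(np.load(p+'.npz'))|{'img':cv2.imread(p+'.png')}
def ray(f,uv):
    p=cv2.undistortPoints(np.array([[uv]],float),f['K'],f['D'])[0,0]
    o=-f['R'].T@f['t']; d=f['R'].T@np.array([*p,1]); return o,d/np.linalg.norm(d)
def plane(f,uv,z):
    o,d=ray(f,uv); return o+d*(z-o[2])/d[2]
def tri(obs):
    A=np.zeros((3,3));b=np.zeros(3);L=[ray(f,u) for f,u in obs]
    for o,d in L: P=np.eye(3)-np.outer(d,d);A+=P;b+=P@o
    X=np.linalg.solve(A,b); return X,[round(float(np.linalg.norm((np.eye(3)-np.outer(d,d))@(X-o))),1) for o,d in L]
def proj(f,X): return cv2.projectPoints(np.array([X],float),cv2.Rodrigues(f['R'])[0],f['t'],f['K'],f['D'])[0][0,0]
E
python3 - <<'E'
from h import *
s=cam('side','pics/s.png');t=cam('top','pics/t.png')
print('hub',tri([(s,(295,194)),(t,(312,216))]))
a=s['img'][85:245,230:350];b=t['img'][170:280,205:345]
a=cv2.resize(a,(390,520),interpolation=2);b=cv2.resize(b,(410,322),interpolation=2)
c=np.zeros((520,800,3),np.uint8);c[:,:390]=a;c[:322,390:]=b
cv2.imwrite('pics/crop1.png',c)
for n,z,u,v in [('lemon',28,(323,294),(386,195)),('salt',90,(360,202),(318,165)),('tumb',93,(374,252),(369,150))]: print(n,plane(s,u,z),plane(t,v,z))
E
```

```text
hub (array([539.81937578,  37.20602947,  81.25938095]), [1.2, 1.2])
lemon [ 607.47215721 -189.5610149    28.        ] [ 605.98073072 -190.83923018   28.        ]
salt [692.4186876   10.84260085  90.        ] [690.32287726  15.98376975  90.        ]
tumb [ 717.09858896 -118.26901542   93.        ] [ 731.56340528 -137.14932264   93.        ]
```

View pics/crop1.png

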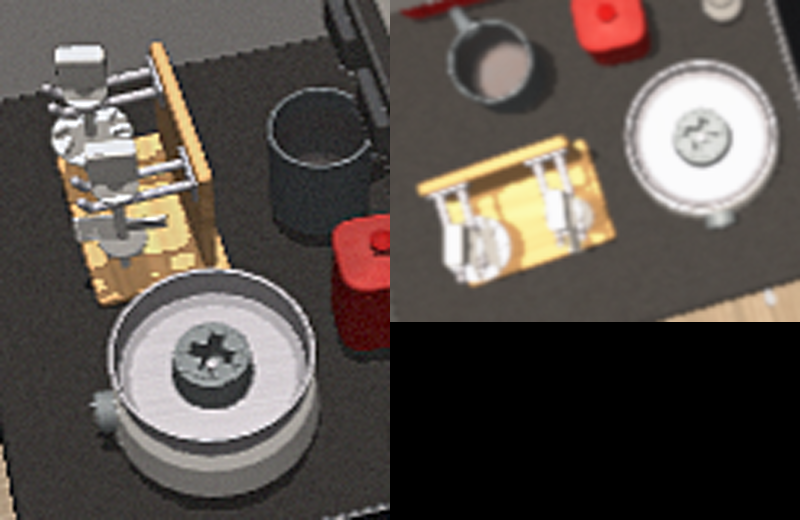

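The tool nearer the machine (fork_2, wing top at side (264,131), top view (264,242)) has the cross foot and blades, so it is the paddle. The farther one is the disc. The hub shows a cross slot at side (295,194).

Run:
```python
from h import *
s=load('pics/s');t=load('pics/t')
S=lambda x,y:(230+x/3.25,85+y/3.25)
T=lambda x,y:(205+(x-390)/2.93,170+y/2.93)
P=tri([(s,S(110,150)),(t,T(562,205))]);print('pad top',P)
print('disc top',tri([(s,S(80,55)),(t,T(452,240))]))
a,b=plane(t,T(420,190),125),plane(t,T(565,140),125);print('plate',a,b,np.degrees(np.arctan2(*(a-b)[[1,0]]))-90)
x=r.sense();print(x['eef_pos'],x['tcp_rot'])
```

```text
pad top (array([465.66876784, 165.97683262, 157.57021346]), [0.1, 0.1])
disc top (array([435.13095233, 270.17321374, 148.63980748]), [0.8, 0.8])
plate [485.50418242 308.82582071 125.        ] [530.73808563 168.86371144 125.        ] 17.91014668462597
[ 205.30956185 -590.12293629  247.93950082] [-3.14095858e+00 -1.07469477e-05  3.34812384e-01]
```

```bash
R='[0.027,-0.034,-0.001,0,0,0,-1]'; python3 -m inch '[[0.027,-0.034,-0.001,0,0,0,-1],[0.027,-0.034,-0.001,0,0,0,-1],[0.027,-0.034,-0.001,0,0,0,-1],[0.027,-0.034,-0.001,0,0,0,-1],[0.027,-0.034,-0.001,0,0,0,-1],[0.027,-0.034,-0.001,0,0,0,-1],[0.027,-0.034,-0.001,0,0,0,-1],[0.027,-0.034,-0.001,0,0,0,-1]]'
python3 -m inch '[[0.027,-0.034,-0.001,0,0,0,-1],[0.027,-0.034,-0.001,0,0,0,-1],[0.027,-0.034,-0.001,0,0,0,-1],[0.027,-0.034,-0.001,0,0,0,-1],[0.027,-0.034,-0.001,0,0,0,-1],[0.027,-0.034,-0.001,0,0,0,-1],[0.027,-0.034,-0.001,0,0,0,-1],[0,0,0,0,0,0,-1]]'
python3 -c "
from h import *
f=cam('wrist','pics/w1.png');print(r.sense()['qpos'],proj(f,[540,37,86]),proj(f,[466,166,157]))"
```

```text
clock: 1.05
eef_pos: [320.2, -260.8, 256.5]
tcp_rot: [3.141, -0.0, 0.334]
contact_force: [1.0, 0.1, 1.1]
opening: 0.994
grasp_force: 0.0
clock: 1.85
eef_pos: [421.8, 28.5, 263.7]
tcp_rot: [-3.141, -0.002, 0.339]
contact_force: [-0.6, 0.4, 0.3]
opening: 0.999
grasp_force: 0.0
[5.94054412e-02 9.42966020e-03 2.02416054e+00 2.23355327e-04
 1.10775596e+00 1.29079581e+00] [352.24172847  39.29532298] [125.40006861  75.20165427]
```

View pics/w1.png

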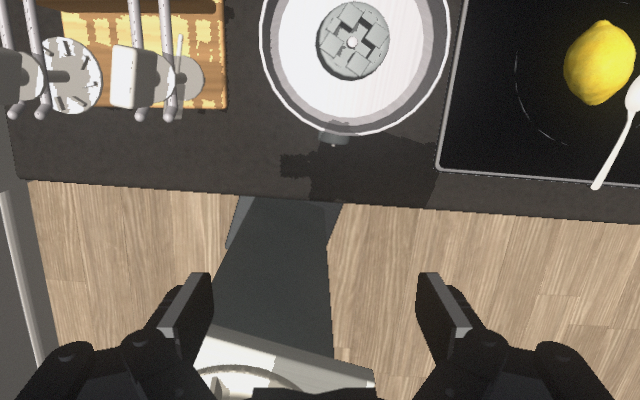

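Wrist view: hub with cross slots at (353,41), and the paddle wing at about (125,75) with its long axis vertical in the image. I'll take a second view closer in.

```bash
python3 -m inch '[[0.02,-0.03,0.01,0,0,0,-1],[0.02,-0.03,0.01,0,0,0,-1],[0.0,0,0,0,0,0,-1],[0,0,0,0,0,0,-1]]'
python3 - <<'E'
from h import *
f=cam('wrist','pics/w2.png');a=load('pics/w1')
def crop(f,X):
    u,v=proj(f,X).astype(int);x0,y0=max(0,u-65),max(0,v-75)
    c=f['img'][y0:y0+130,x0:x0+130];c=cv2.resize(c,None,fx=3,fy=3,interpolation=2);
    d=np.zeros((300,400,3),np.uint8);k=c[:300,:400];d[:k.shape[0],:k.shape[1]]=k;print(x0,y0);return d
H=[540,37,86];P=[466,166,150]
cv2.imwrite('pics/crop2.png',np.vstack([np.hstack([crop(a,H),crop(f,H)]),np.hstack([crop(a,P),crop(f,P)])]))
E
```

```text
clock: 2.3
eef_pos: [437.9, 93.7, 242.9]
tcp_rot: [3.141, 0.001, 0.336]
contact_force: [-0.9, -1.0, 0.3]
opening: 0.999
grasp_force: 0.0
287 0
362 13
65 0
148 62
```

View pics/crop2.png

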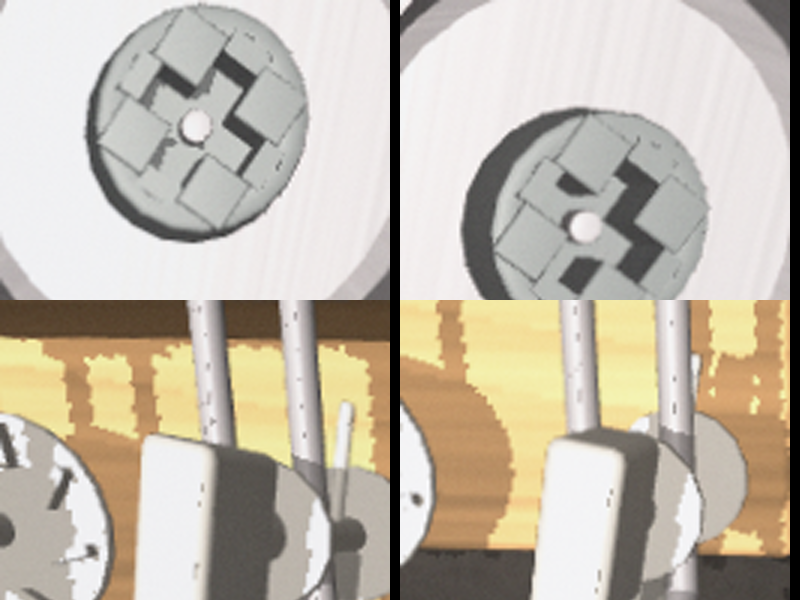

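Crops: the hub's four square pillars (tops) with the white plunger at the centre, (352,42) in w1 and (424,89) in w2, so the slots run diagonally. The wing's white top face is clear in both views, the disc tool is well to the left, and the near prong ends are visible.

```bash
cat > m.py <<'E'
from h import *
def blob(f,uv,th,w=12,pick=None):
    g=cv2.cvtColor(f['img'],6); m=(g>th).astype(np.uint8); u,v=map(int,uv)
    M=np.zeros_like(m); M[max(0,v-w):v+w,max(0,u-w):u+w]=m[max(0,v-w):v+w,max(0,u-w):u+w]
    n,l,st,c=cv2.connectedComponentsWithStats(M); k=l[v,u]; return c[k],(l==k).astype(np.uint8),st[k]
E
python3 - <<'E'
from m import *
a=load('pics/w1');b=load('pics/w2')
p=[];
for f,u in((a,(352,42)),(b,(424,89))):
    c,m,s=blob(f,u,225,8);print('plunger',c,s);p.append((f,c))
print(tri(p),[plane(f,c,72) for f,c in p])
for f,o,L in((a,(287,0),[(195,45),(272,103),(215,193),(133,133)]),(b,(362,13),[(197,150),(275,212),None,(127,247)])):
    Q=[None if q is None else plane(f,(o[0]+q[0]/3,o[1]+q[1]/3),86)[:2] for q in L]
    if Q[2] is not None:
        e=Q[0]-Q[2];print('ctr',np.mean(Q,0),np.degrees(np.arctan2(e[1],e[0])))
        print([np.linalg.norm(Q[i]-Q[(i+1)%4]) for i in range(4)])
    else: print('ctr',(Q[1]+Q[3])/2)
    e=Q[3]-Q[1];print('diag2',np.degrees(np.arctan2(e[1],e[0])))
w=[]
for f,u in((a,(125,75)),(b,proj(b,[466,166,157]))):
    c,m,s=blob(f,u,195,50);k=max(cv2.findContours(m,0,2)[0],key=cv2.contourArea)
    R=cv2.minAreaRect(k);q=cv2.boxPoints(R);X=np.array([plane(f,x,157)[:2] for x in q]);w.append((f,R[0]))
    print('wing',c,s,R,'\n',X.round(1),X.mean(0)); 
    for i in(0,1): e=X[i+1]-X[i];print(np.linalg.norm(e),np.degrees(np.arctan2(e[1],e[0])))
print(tri(w))
E
```

```text
plunger [351.85454545  41.58181818] [348  38   8   9  55]
plunger [423.06666667  88.01666667] [419  84   9   9  60]
(array([540.35409089,  35.75688443,  70.46342644]), [0.1, 0.1]) [array([540.07595551,  35.86572263,  72.        ]), array([540.32491131,  36.1687286 ,  72.        ])]
ctr [540.43103194  34.93251331] 29.552185858913436
[np.float64(24.466468594192232), np.float64(26.145775047609504), np.float64(26.356233704071155), np.float64(26.115081540630452)]
diag2 121.11338842743663
ctr [539.78751469  35.46031264]
diag2 122.71607354857369
wing [121.89655172  76.10344828] [ 110   45   26   64 1363] ((121.76478576660156, 76.44987487792969), (23.354869842529297, 62.10580825805664), 3.9004933834075928) 
 [[443.5 173.2]
 [480.9 177.1]
 [484.6 163.2]
 [447.4 158.7]] [464.09253153 168.05204893]
37.60062650559793 5.94070892120493
14.33397473889031 -75.24385994001697
wing [200.15776892 127.47131474] [ 170   89   52   85 2510] ((199.6584014892578, 129.56912231445312), (88.95503234863281, 46.78565979003906), 81.57302856445312) 
 [[486.3 194.9]
 [498.4 170.9]
 [451.8 150.7]
 [438.3 176.4]] [468.71119451 173.23494676]
26.885547348988393 -63.33446466185775
50.824875703812346 -156.60340270570543
(array([461.60219599, 181.24631789, 128.74209776]), [1.6, 1.6])
```

Run:
```python
from m import *
a=load('pics/w1');b=load('pics/w2');w=[]
for f,u in((a,(122,76)),(b,(193,130))):
  for th in (205,220,232):
    c,m,s=blob(f,u,th,55);m=cv2.morphologyEx(m,cv2.MORPH_OPEN,np.ones((9,9),np.uint8))
    ks=cv2.findContours(m,0,2)[0]
    k=max(ks,key=cv2.contourArea)
    P=cv2.undistortPoints(k.astype(float).reshape(-1,1,2),f['K'],f['D'],P=f['K'])
    W=np.array([plane(f,x[0],157)[:2] for x in k.astype(float)],np.float32)
    R=cv2.minAreaRect(W);print(th,cv2.minAreaRect(k)[0],R)
```

```text
205 (121.8965072631836, 76.06982421875) ((464.23089599609375, 167.99517822265625), (35.94823455810547, 13.961807250976562), 7.176168441772461)
220 (121.58867645263672, 76.46038055419922) ((464.1786193847656, 168.10752868652344), (35.57522964477539, 13.33005428314209), 8.463982582092285)
232 (121.29951477050781, 76.01197814941406) ((464.2951965332031, 168.3114776611328), (34.85242462158203, 12.585005760192871), 7.716428756713867)
205 (199.88824462890625, 120.7470474243164) ((473.2117004394531, 174.0140380859375), (56.422245025634766, 25.1796932220459), 25.663358688354492)
220 (319.5, 199.5) ((425.9398193359375, 82.07977294921875), (286.29888916015625, 521.1543579101562), 19.190250396728516)
232 (319.5, 199.5) ((425.9398193359375, 82.07977294921875), (286.29888916015625, 521.1543579101562), 19.190250396728516)
```

```bash
python3 -c "
import cv2
i=cv2.imread('pics/w2.png')[60:210,130:330];cv2.imwrite('pics/c3.png',cv2.resize(i,None,fx=4,fy=4,interpolation=2))"
```

```text
(no output)
```

View pics/c3.png

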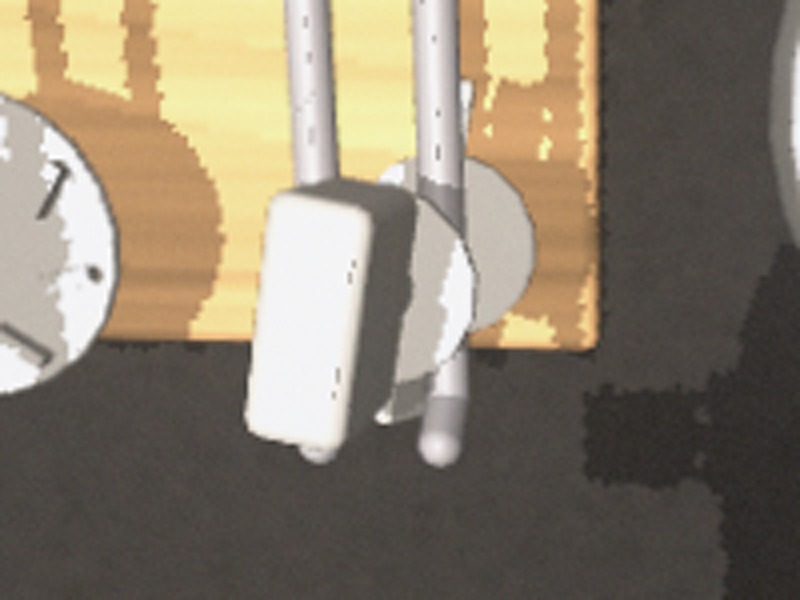

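Close-up of the wing top: corners at about (275,193), (370,210), (345,445), (248,432) in the 4x crop. The prongs run to tips at (318,450) and (440,450).

Run:
```python
from m import *
a=load('pics/w1');b=load('pics/w2')
C=[(130+x/4,60+y/4) for x,y in[(275,190),(372,208),(345,447),(246,432)]]
W=np.array([plane(b,x,157)[:2] for x in C]);print(W.mean(0))
for i in range(4): e=W[i-1]-W[i];print(np.linalg.norm(e),np.degrees(np.arctan2(e[1],e[0])))
c=np.mean(C,0);X,_=tri([(a,(121.8,76.2)),(b,c)]);print(X,_)
for p,q in[((305,0),(317,180)),((434,0),(441,380))]:
    P,Q=[plane(b,(130+x/4,60+y/4),110) for x,y in(p,q)];e=P-Q;print('prong',P,Q,np.degrees(np.arctan2(e[1],e[0])))
s=r.sense();print(s['eef_pos'],s['tcp_rot'])
yaw=np.radians(9)
```

```text
[464.78824391 167.68895287]
36.3961474601399 -173.37721436296724
14.019912157766397 98.54898290637423
35.936954195019446 8.205707077637914
15.03437613264028 -79.77671728693704
[465.01505217 167.79536448 157.2369622 ] [0.3, 0.3]
prong [505.79817127 192.41770922 110.        ] [477.69938601 183.15362807 110.        ] 18.247225360385
prong [512.83122959 171.74702327 110.        ] [450.64534372 153.04200237 110.        ] 16.740869889096874
[437.9617611   93.26749608 243.17070142] [3.14126454e+00 9.55505827e-04 3.34658746e-01]
```

```bash
python3 -m inch '[[0,0,0,0,0,5.6,-1],[0,0,0,0,0,5.6,-1],[0.0184,-0.035,0,0,0,0,-1],[0.0184,-0.035,0,0,0,0,-1],[0,0,0.03,0,0,0,-1],[0,0,0.03,0,0,0,-1],[0,0,0,0,0,0,-1],[0,0,0,0,0,0,-1]]'
python3 - <<'E'
from h import *
s=r.sense();f=cam('wrist','pics/w3.png');print(s['eef_pos'],s['tcp_rot'],s['qpos'],proj(f,[464.7,167.8,157]))
cv2.imwrite('pics/w3v.png',f['img'])
E
```

```text
clock: 3.15
eef_pos: [465.1, 167.5, 183.8]
tcp_rot: [3.141, 0.001, 0.138]
contact_force: [0.5, -0.1, 0.1]
opening: 1.003
grasp_force: 0.0
[465.07617779 167.54724538 183.80086426] [3.14125056e+00 8.22536129e-04 1.37952524e-01] [ 3.42859667e-01  2.29078136e-01  1.96973187e+00 -2.06947384e-04
  9.43657590e-01  1.77582484e+00] [309.58996668 266.59543216]
```

View pics/w3v.png

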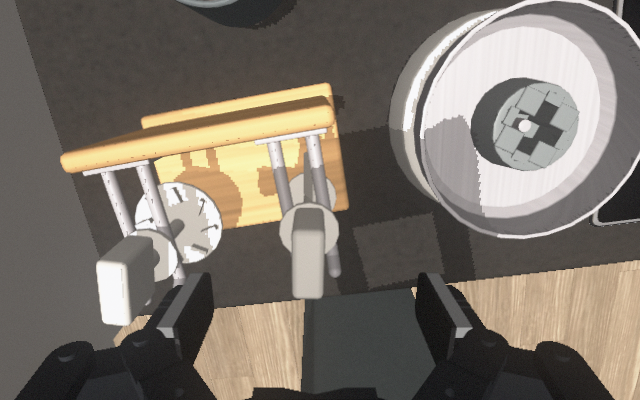

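Wing centred between the fingers and aligned with the tool x axis at (308,267); the fingers clear the disc. Next I descend and close.

```bash
python3 -m inch '[[0,0,0.025,0,0,0,-1],[0,0,0.02,0,0,0,-1],[0,0,0,0,0,0,-1],[0,0,0,0,0,0,0.5],[0,0,0,0,0,0,1],[0,0,0,0,0,0,1],[0,0,0,0,0,0,1],[0,0,0,0,0,0,1]]' 60; python3 -m inch '[[0,0,0,0,0,0,1],[0,0,0,0,0,0,1],[0,0,0,0,0,0,1],[0,0,0,0,0,0,1]]'
```

```text
clock: 4.0
eef_pos: [465.4, 168.8, 138.8]
tcp_rot: [-3.141, -0.001, 0.139]
contact_force: [0.2, -2.4, 5.8]
opening: 0.175
grasp_force: 59.1
clock: 4.4
eef_pos: [465.4, 168.8, 138.8]
tcp_rot: [-3.142, -0.001, 0.139]
contact_force: [-1.2, -0.3, 6.9]
opening: 0.18
grasp_force: 59.1
```

```bash
python3 -m inch '[[0,0,-0.01,0,0,0,1],[0,0,-0.009,0,0,0,1],[0,0,0,0,0,0,1],[0,0,0,0,0,0,1]]'; python3 -m inch '[[-0.01,0.0016,0,0,0,0,1],[-0.02,0.0032,0,0,0,0,1],[-0.02,0.0032,0,0,0,0,1],[-0.02,0.0032,0,0,0,0,1],[-0.02,0.0032,0,0,0,0,1],[-0.02,0.0032,0,0,0,0,1],[0,0,0,0,0,0,1],[0,0,0,0,0,0,1]]'
```

```text
clock: 4.8
eef_pos: [465.3, 168.8, 157.7]
tcp_rot: [-3.141, -0.001, 0.139]
contact_force: [-0.3, 0.4, -1.8]
opening: 0.178
grasp_force: 58.6
clock: 5.6
eef_pos: [358.4, 135.9, 157.3]
tcp_rot: [-3.142, -0.0, 0.139]
contact_force: [0.2, -0.4, -1.0]
opening: 0.182
grasp_force: 58.6
```

Run:
```python
from h import *
t=load('pics/t')
for z in(460,):
  for u in((118,190),(180,174),(240,160),(298,145)): print(u,plane(t,u,z))
f=cam('top','pics/t2.png');g=cam('side','pics/s2.png')
c=np.zeros((520,800,3),np.uint8)
c[:,:400]=cv2.resize(f['img'][100:360,200:400],(400,520));c[:,400:]=cv2.resize(g['img'][60:320,160:360],(400,520));cv2.imwrite('pics/c4.png',c)
```

```text
(118, 190) [548.26651653 407.61620395 460.        ]
(180, 174) [577.74537919 283.40736933 460.        ]
(240, 160) [603.32817505 162.94546816 460.        ]
(298, 145) [631.25620687  46.20473011 460.        ]
```

View pics/c4.png

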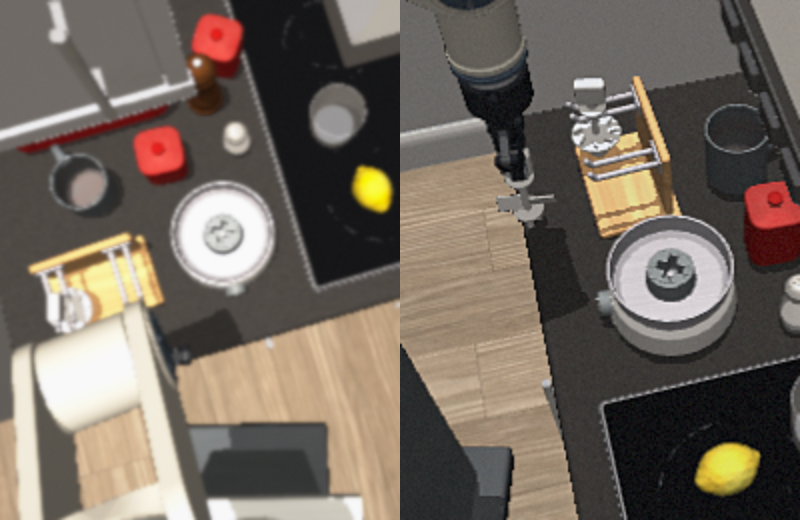

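The paddle is in the gripper clear of the rack, the disc still hangs, and the bowl is free. Raise it, turn to the slot angle, and approach the hub.

```bash
python3 -m inch '[[0,0,-0.019,0,0,7.3,1],[0,0,-0.019,0,0,7.3,1],[0,0,-0.019,0,0,7.4,1],[0,0,0,0,0,0,1],[0,0,0,0,0,0,1]]'; python3 -m inch '[[0.02,0.0053,0,0,0,0,1],[0.03,0.008,0,0,0,0,1],[0.03,0.008,0,0,0,0,1],[0.03,0.008,0,0,0,0,1],[0.03,0.008,0,0,0,0,1],[0.02,0.0053,0,0,0,0,1],[0,0,0,0,0,0,1],[0,0,0,0,0,0,1]]'
python3 - <<'E'
from h import *
f=cam('wrist','pics/w5.png');g=cam('side','pics/s5.png')
s=r.sense();print(s['eef_pos'],s['tcp_rot'],proj(f,[540.2,36,86]),proj(g,[540.2,36,86]),proj(g,s['eef_pos']))
c=np.zeros((480,800,3),np.uint8);c[:250,:400]=cv2.resize(f['img'],(400,250));
c[:,400:]=cv2.resize(g['img'][110:230,235:335],(400,480),interpolation=2)
c[250:,:400]=cv2.resize(f['img'][50:188,200:440],(400,230),interpolation=2);cv2.imwrite('pics/c5.png',c)
E
```

```text
clock: 6.2
eef_pos: [359.1, 136.2, 214.1]
tcp_rot: [-3.141, -0.001, -0.241]
contact_force: [-0.0, -0.2, -2.1]
opening: 0.18
grasp_force: 58.8
clock: 7.0
eef_pos: [502.7, 55.7, 212.7]
tcp_rot: [3.141, 0.003, -0.244]
contact_force: [-0.5, -0.1, -1.4]
opening: 0.173
grasp_force: 58.7
[502.33728456  56.1694651  213.34815817] [ 3.14107767e+00  1.99265347e-03 -2.43361565e-01] [326.28714539 144.41851972] [294.57772458 193.50663514] [274.90046574 153.36809114]
```

View pics/c5.png

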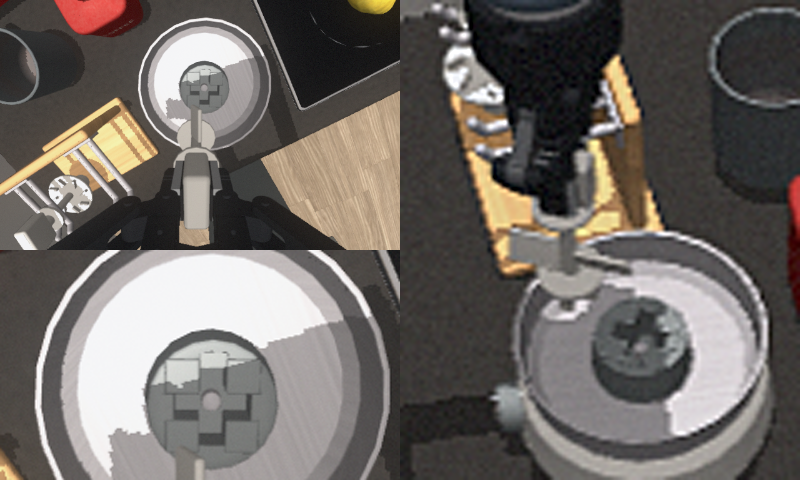

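The hub's pillars now appear square to the tool, with the plunger at about (326,141) in the wrist image. The paddle is upright in the grip. I'll measure the final shift.

Run:
```python
from m import *
f=load('pics/w5');R=f['R'];s=r.sense();p=np.array(s['eef_pos'])
print('wing pred px',proj(f,p+[0,0,17.5]))
g=cv2.cvtColor(f['img'],6);W=g[135:149,319:334];print(W[::1].tolist().__str__().replace('], [','\n'))
for row in (300,330,355): print(row,[int(x) for x in g[row,290:345:2]])
for z,u in((72,(326.6,141.2)),):
    X=plane(f,u,z);print(X)
# pillar centres
Q=np.array([plane(f,(200+x*.6,50+(y-250)*.6),86)[:2] for x,y in[(182,375),(243,375),(243,437),(182,437)]])
print(Q.mean(0),[np.degrees(np.arctan2(*(Q[i]-Q[j])[::-1])) for i,j in((0,3),(1,2),(0,1),(3,2))])
```

```text
wing pred px [308.93110799 329.97273128]
[[117, 125, 115, 100, 97, 108, 117, 128, 131, 112, 107, 98, 114, 127, 124
113, 120, 101, 95, 120, 147, 159, 164, 164, 158, 144, 113, 106, 122, 125
125, 111, 99, 118, 147, 164, 167, 168, 167, 163, 161, 145, 118, 114, 125
126, 114, 112, 142, 158, 165, 167, 168, 164, 163, 162, 159, 140, 120, 126
125, 109, 115, 150, 161, 164, 167, 164, 165, 161, 161, 159, 146, 130, 129
127, 116, 125, 154, 160, 161, 166, 165, 163, 162, 162, 159, 148, 132, 123
127, 123, 134, 153, 160, 159, 161, 163, 164, 162, 162, 160, 151, 131, 121
126, 118, 127, 152, 158, 158, 159, 160, 161, 163, 160, 158, 145, 131, 124
128, 123, 127, 147, 154, 156, 159, 160, 162, 159, 157, 151, 131, 117, 124
125, 123, 129, 137, 148, 151, 157, 158, 160, 158, 154, 141, 124, 120, 125
121, 126, 125, 127, 136, 144, 147, 148, 147, 149, 142, 125, 119, 127, 123
112, 126, 126, 122, 126, 124, 124, 132, 127, 132, 129, 123, 127, 123, 104
115, 129, 125, 126, 127, 126, 125, 126, 130, 127, 126, 126, 122, 115, 94
108, 125, 127, 125, 126, 127, 126, 124, 124, 126, 126, 124, 125, 119, 91]]
300 [35, 53, 151, 166, 175, 186, 185, 186, 187, 185, 186, 189, 187, 186, 188, 190, 187, 188, 187, 187, 179, 166, 150, 52, 29, 41, 85, 89]
330 [53, 49, 120, 164, 173, 183, 186, 189, 187, 187, 185, 186, 187, 188, 188, 187, 186, 188, 188, 185, 175, 161, 128, 46, 48, 44, 33, 32]
355 [155, 155, 112, 159, 169, 181, 185, 186, 187, 185, 187, 187, 186, 185, 184, 187, 183, 183, 184, 181, 171, 159, 119, 66, 65, 57, 37, 34]
[539.98236566  35.34623467  72.        ]
[540.35753609  35.08328343] [np.float64(-14.166604188616548), np.float64(-12.339963690012745), np.float64(76.11318959372895), np.float64(76.09384924865083)]
```

```bash
python3 -m inch '[[0.021,0.0047,0,0,0,0,1],[0.021,0.0048,0,0,0,0,1],[0,0,0,0,0,0,1],[0,0,0,0,0,0,1],[0,0,0.004,0,0,0,1],[0,0,0.004,0,0,0,1],[0,0,0,0,0,0,1],[0,0,0,0,0,0,1]]'; python3 -m inch '[[0,0,0.003,0,0,0,1],[0,0,0.002,0,0,0,1],[0,0,0.002,0,0,0,1],[0,0,0,0,0,0,1],[0,0,0,0,0,0,1]]'; python3 -c "
from h import *
s=r.sense();print(s['eef_pos'],s['contact_force'],s['wrist_torque'])"
```

```text
clock: 7.9
eef_pos: [541.6, 36.7, 206.1]
tcp_rot: [3.141, 0.0, -0.244]
contact_force: [0.2, -0.0, -1.7]
opening: 0.18
grasp_force: 58.7
clock: 8.4
eef_pos: [541.9, 36.5, 199.2]
tcp_rot: [3.142, 0.0, -0.245]
contact_force: [0.0, -0.3, -1.0]
opening: 0.181
grasp_force: 58.7
[541.94689145  36.48280023 199.22184227] [ 0.01259798 -0.25586174 -0.9833026 ] [ 0.03590528 -0.00972595  0.03970081]
```

```bash
python3 -m inch '[[-0.0006,0,0.002,0,0,0,1],[0,0,0.002,0,0,0,1],[0,0,0.002,0,0,0,1],[0,0,0,0,0,0,1],[0,0,0,0,0,0,1]]'; python3 -c "
from h import *
s=r.sense();print(s['eef_pos'],s['contact_force'],s['wrist_torque'])"
```

```text
clock: 8.9
eef_pos: [541.3, 36.7, 193.2]
tcp_rot: [3.142, 0.0, -0.245]
contact_force: [-0.2, -0.7, -2.1]
opening: 0.178
grasp_force: 58.7
[541.3404254   36.65641227 193.20684234] [-0.20648709 -0.66554191 -2.11831309] [-0.0175521  -0.00384899  0.00266434]
```

```bash
python3 -m inch '[[0,0,0.002,0,0,0,1],[0,0,0.002,0,0,0,1],[0,0,0.002,0,0,0,1],[0,0,0,0,0,0,1],[0,0,0,0,0,0,1]]'; python3 -m inch '[[0,0,0.002,0,0,0,1],[0,0,0.002,0,0,0,1],[0,0,0.002,0,0,0,1],[0,0,0,0,0,0,1],[0,0,0,0,0,0,1]]';  python3 -c "
from h import *
s=r.sense();print(s['eef_pos'],s['contact_force'],s['wrist_torque'])"
```

```text
clock: 9.4
eef_pos: [541.3, 36.6, 187.2]
tcp_rot: [3.142, 0.0, -0.245]
contact_force: [-0.7, -0.4, -1.0]
opening: 0.173
grasp_force: 59.0
clock: 9.9
eef_pos: [541.6, 36.7, 181.5]
tcp_rot: [-3.141, -0.0, -0.245]
contact_force: [-0.9, 0.3, 5.7]
opening: 0.177
grasp_force: 59.7
[541.5853492   36.67136698 181.52612147] [-0.8543145   0.34110777  5.65244621] [-0.00752577  0.25750928 -0.01312475]
```

Plunger contact (about 7 N net). Press in small steps until the force jumps at the shoulder.

```bash
python3 -m inch '[[0,0,0.001,0,0,0,1],[0,0,0.001,0,0,0,1],[0,0,0,0,0,0,1],[0,0,0,0,0,0,1]]' 80; python3 -m inch '[[0,0,0.001,0,0,0,1],[0,0,0.0005,0,0,0,1],[0,0,0,0,0,0,1],[0,0,0,0,0,0,1]]'
```

```text
clock: 10.3
eef_pos: [541.6, 36.7, 179.7]
tcp_rot: [-3.141, -0.001, -0.245]
contact_force: [-1.4, -0.6, 5.9]
opening: 0.176
grasp_force: 78.8
clock: 10.7
eef_pos: [541.8, 36.7, 179.0]
tcp_rot: [-3.141, -0.001, -0.245]
contact_force: [-4.1, 0.6, 13.6]
opening: 0.174
grasp_force: 80.5
```

```bash
python3 -m inch '[[-0.0006,0,0.0007,0,0,0,1],[0,0,0,0,0,0,1],[0,0,0,0,0,0,1],[0,0,0,0,0,0,1]]'
python3 - <<'E'
from h import *
s=r.sense();print(s['eef_pos'],s['contact_force'],s['wrist_torque'])
g=cam('side','pics/s6.png');f=cam('wrist','pics/w6.png');c=np.zeros((480,800,3),np.uint8)
c[:,400:]=cv2.resize(g['img'][110:230,235:335],(400,480),interpolation=2);c[:250,:400]=cv2.resize(f['img'],(400,250))
cv2.imwrite('pics/c6.png',c)
E
```

```text
clock: 11.1
eef_pos: [541.8, 36.8, 178.9]
tcp_rot: [-3.141, -0.002, -0.245]
contact_force: [-3.1, -0.9, 18.7]
opening: 0.181
grasp_force: 81.1
[541.76757168  36.79052599 178.88688634] [-3.09182736 -0.93765857 18.66505403] [-0.29897707  0.93603925  0.0310156 ]
```

View pics/c6.png

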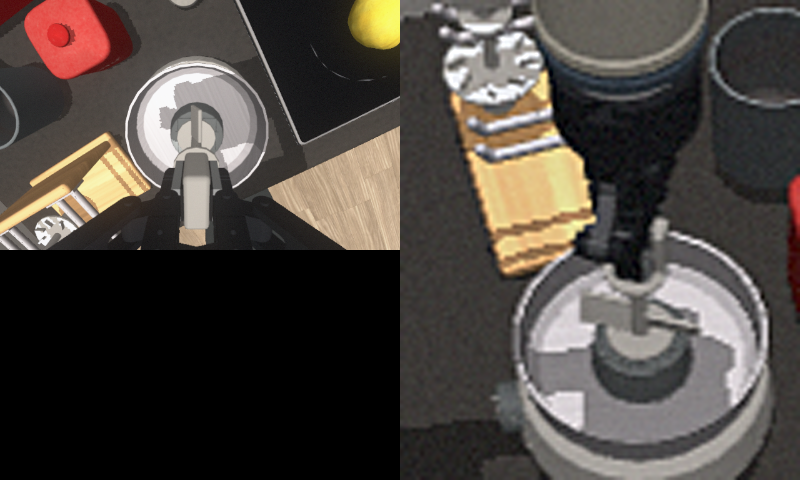

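The side view shows the shoulder disc flat on the hub, and z has stopped at 178.9 while the force rises to 19 N. That means it is home, so I'm handing in.

```bash
python3 -c "
from rig import r
print(r.sign_off())"
```

```text
the job is handed in; nothing more can be done
None
```

The paddle is pressed home in the drive socket, shoulder flush on the hub and still gripped and held down at about 19 N; the disc was still hanging and the bystanders were untouched, and the job is handed in with no verdict shown.

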